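# Set and clamp the length stop of a bread guide

### The arm

A 7-joint arm with a two-finger parallel gripper is mounted at the origin on a cart in front of the work surface, level with it; the furniture and walls round the work are solid. World frame = base frame: x ahead of the robot, y to its left, z up, the work surface at z = 0. Lengths are in m, angles in rad, forces in N, time in s.
With the tool pointing down it reaches from about 0.4 to 0.875 m from the base axis. Payload 19.3 kg.
Tool frame: the origin (TCP) lies at the very end of the fingers, on their centre line; the grasp point (between the pads) lies 19 mm behind it; z points along the fingers, y is the line along which they close (so a half turn about z gives the same grasp; the last joint's range is limited). The gripper opens to 85 mm and grips with 20 to 120 N. Pads are 22 mm wide; open, the fingers measure 114 mm over their backs; the gripper's body (76 mm by 85 mm) begins 54 mm behind the grasp point. The pads swing forward as they close: fully open they stand 13 mm farther back than shut.
Start: joints at [-1.313, 0.521, -0.036, 1.599, 0.021, 1.021, -0.113], TCP at [0.201, 0.592, 0.231] pointing down, gripper open.
Joint ranges: [-2.91, 2.91], [-0.3, 2.13], [-1.5, 1.42], [0.17, 2.43], [-1.26, 4.41], [0.16, 1.93], [-2.52, 2.52]. Speed limits (rad/s): [1.89, 1.89, 2.39, 2.39, 3.01, 3.01, 3.01].

### API

Orientations are given as [roll, pitch, yaw] about the fixed x, y, z axes, in that order (R = Rz(yaw) Ry(pitch) Rx(roll)).
In Python, from workcell import bot gives the robot as it stands.
- The arm moves only by the shell command python3 -m crank 'ROWS' [FORCE]. ROWS is a JSON object of lists of equal length, an entry for each row: "travel": the shift along the world's x, y, z in cm, a list of three; "turn": the turn, a rotation vector about the world's x, y, z in degrees, a list of three; "gripper": the closure, from 0 (fully open) to 1 (shut). A call has exactly 5 rows; each row is the pose to reach, as a shift and turn from the pose commanded when the call began; what a row does not reach only later rows make up. A row lasts 1/10 s, in which the tool goes at most 50 mm and 8.59 degrees, less where a joint would pass 70% of its speed; a pose out of reach is approached as far as the arm can. A call with a gripper value outside its range is refused whole. The fingers move at their own pace and stop on an object; FORCE is the grip in N (left out, the last holds). Time passes only in rows, so rows that repeat a pose let the fingers close, or fill a call up. It gives the time, the measured TCP pose, the force, the opening and the grip force at its end, in the units of the state.
- bot.observe(): the state, without advancing time (a new reading comes with each control period).
- bot.grab_frame(name): name is "scene" or "top" or "wrist"; returns a dict with "pixels" (384x512x3 uint8, red, green, blue), "fx", "fy", "cx", "cy" (pixels), "extrinsics" (4x4, takes a point from world to camera coordinates). Camera axes: x right, y down, z forward; pixel columns grow to the right and rows downward; lengths in m; the calibration is good to about 2 mm. A picture is of the moment at which its call begins. There is no depth.
- bot.job_done(): hands the job in; it is judged then, once.
The state is a dict: "clock": time; "qpos": joint angles; "qd": joint speeds; "joint_efforts": joint torques, N m; "position": TCP position; "tool_rot": TCP orientation; "force": force on the tool from outside, world axes, zero at the start; "moment": the same for the moment, N m; "grip_width": finger opening in m; "finger_force": force on a finger pad.
Only numpy, scipy, OpenCV 4.12 (cv2) and the standard library are available. Lean on these libraries where they do the work, as an engineer would, in place of code of your own. Each camera call takes 0.05 s, during which the arm holds its last target. There are 200 camera calls.

### The job

Set the bread guide for the next loaf: slide its length stop forward until the stop's face rests against the little steel marker, without pushing the marker along. Then clamp the stop there by swinging the clamping lever clockwise until it takes a firm pull of about 6.5 N at its ball, no more, and let go. Leave the other things on the worktop where they are.

Things in the scene. Friction and masses are not known exactly. Their poses are not given: they have to be found in the camera images.
- guide: the bread guide: pale wooden board 330 x 124 mm, fixed to the worktop, its bed 22 mm above it; low back rail (top at 45 mm) cut by the knife kerf. Origin: under its middle, on the worktop. x runs along the board, the way the stop slides forward (to the kerf); y to the graduated edge, where the marker is; z up
- stop: the length stop, loose on the bed (0.28 to 0.49 kg, drags 2 to 6 N, more if pressed down): flat metal foot 143 x 60 x 6 mm with two slots in line over the clamp bolt and a guide pin (0.75 mm play each side, 30 mm travel), and at its front an upright plate 94 mm wide, 12 mm thick, 58 mm high. Origin: under the upright, on the bed; axes as the guide's
- stop_grip (a point): middle of the stop's upright, 44 mm above the bed, 14 mm below its top edge; the plate is 12 mm thick along x and 94 mm wide along y, and here has 30 mm or more free before and behind it
- stop_face (a point): the point low on the front face of the upright that meets the marker (12 mm above the bed, 6 mm ahead of the stop's origin); axes as the guide's. The stop starts 9 to 27 mm short of the marker
- marker_face (a point): centre of the marker's rear face, which the stop's face must meet; axes as the guide's. The marker is a little upright steel tab 14 mm wide, 22 mm high on a 16 mm rider near the graduated edge; it is held only by friction in its groove and gives way when pushed with more than 12 N
- lemon_a: a lemon, 71 mm long; origin at its underside
- lime_a: a whole lime, 53 mm; origin at its underside
- garlic_a: a head of garlic, 56 mm; origin at its underside
- spice_b: a spice jar, 44 mm across, 105 mm tall; origin at its underside
- bench_scraper: a dough scraper with wooden grip, lying flat, 75 x 112 x 16 mm; origin at its underside
- shaker_0: a salt shaker, 42 mm across, 91 mm tall; origin at its underside
- lever: the clamping lever on the bolt through the stop's foot. Origin on the vertical bolt axis, under the hub; x axis along the arm to the ball. Clockwise from above tightens. It swings freely (under 1 N at the ball) for 0.2 to 1.5 rad (unknown), then a sprung foot under the hub bites on the stop's foot and the pull grows evenly, 6.5 N being reached 0.7 to 1.1 rad later. It stays where it is left
- lever_ball (a point): centre of the black ball, 20 mm across, at the end of the lever, 62 mm from the bolt axis, 71 to 73 mm above the worktop; it sinks 2.2 mm per rad. The arm, 10 mm thick, slopes down to the hub. The lever starts pointing over the back rail; push the ball sideways with a finger and read the pull along the swing, ball held still: under 5 N is slack, over 7.5 N too tight
- lever_axis (a point): the point on the vertical bolt axis level with the ball's centre, about which the ball swings; at least 50 mm behind the upright
Things that resemble listed ones, but are neither listed nor needed, are in the scene too. Leave any yellow look-alike of the stop alone.

How it is judged:
By the outcome, as a careful person would: the job done as asked, in the order asked, and still so for the second after the job is handed in, with the robot touching nothing.
It also fails if it takes over 53 s, if anything falls off the work surface, if the arm or the gripper's body presses on something with over 40 N, if the wrist force passes 120 N, or if a joint passes its speed limit or range.

## Working session

There is one attempt and no reset: what is moved stays moved. The work goes in short steps, Python scripts to look and compute and a shell command to move; the robot and the scene stay as the last step left them, time stands still between calls to the robot, and variables do not carry over. Pictures are saved under pics/ and viewed, at most 10 in all, crops included, and the job is handed in when it is done.

```bash
ls; mkdir -p pics; cat > h.py <<'E'
import numpy as np,cv2,json
from workcell import bot
def grab(n,tag):
    f=bot.grab_frame(n); cv2.imwrite(f'pics/{tag}.png',cv2.cvtColor(f['pixels'],cv2.COLOR_RGB2BGR))
    json.dump({k:np.array(f[k]).tolist() for k in('fx','fy','cx','cy','extrinsics')},open(f'pics/{tag}.json','w'))
def P(tag):
    c=json.load(open(f'pics/{tag}.json'));K=np.array([[c['fx'],0,c['cx']],[0,c['fy'],c['cy']],[0,0,1]]);return K@np.array(c['extrinsics'])[:3],np.array(c['extrinsics']),K
def tri(*obs):
    A=[]
    for t,u,v in obs:
        M=P(t)[0];A+=[u*M[2]-M[0],v*M[2]-M[1]]
    X=np.linalg.svd(np.array(A))[2][-1];X=X[:3]/X[3]
    return X,[np.round(proj(t,X)-[u,v],1).tolist() for t,u,v in obs]
def proj(t,X):
    p=P(t)[0]@np.r_[X,1];return p[:2]/p[2]
def atz(t,u,v,z):
    _,E,K=P(t);d=E[:3,:3].T@np.linalg.inv(K)@[u,v,1];c=-E[:3,:3].T@E[:3,3];return c+d*(z-c[2])/d[2]
def crop(t,u0,v0,u1,v1,s,out):
    cv2.imwrite(f'pics/{out}.png',cv2.resize(cv2.imread(f'pics/{t}.png')[v0:v1,u0:u1],None,fx=s,fy=s,interpolation=cv2.INTER_CUBIC))
E
python3 - <<'E'
from h import *
for n in('scene','top','wrist'):grab(n,n+'0')
a=np.vstack([cv2.imread('pics/scene0.png'),cv2.imread('pics/top0.png')])
cv2.imwrite('pics/both.png',cv2.resize(np.hstack([cv2.imread('pics/scene0.png'),cv2.imread('pics/top0.png')]),(800,300)))
for n in('scene0','top0','wrist0'):
    E=P(n)[1];print(n,-E[:3,:3].T@E[:3,3],E[2,:3],P(n)[2][0,0])
print(bot.observe())
E
```

```text
pics
scene0 [ 0.13456465 -0.46365588  0.81767218] [ 0.32260359  0.64213955 -0.69540184] 469.8264822972585
top0 [0.40882749 0.25378399 1.16711981] [ 0.08813269 -0.02340703 -0.99583369] 415.32111740563903
wrist0 [0.13161203 0.61601173 0.37269686] [ 0.27297859 -0.09396711 -0.9574199 ] 306.9996688859028
{'clock': 0.15, 'qpos': array([-1.31321134,  0.52187699, -0.03633234,  1.59984568,  0.02121128,
        1.02106951, -0.1127969 ]), 'qd': array([-9.14778980e-04,  1.10832404e-03, -6.67658078e-05, -1.93653307e-03,
       -1.31313157e-03,  2.51830063e-04, -5.85156708e-04]), 'joint_efforts': array([ 1.97518500e-03, -9.27391219e+01,  1.98072083e+00, -3.70051754e+01,
        1.80094602e-02,  6.39675418e-03,  3.43835552e-05]), 'position': array([0.20116892, 0.59149719, 0.23086919]), 'tool_rot': array([-3.14078059e+00,  5.95772694e-05,  2.81380805e+00]), 'force': array([-0.00456631, -0.54749097, -0.94386414]), 'moment': array([ 0.00766776, -0.00678469,  0.00169327]), 'finger_force': 0.0, 'grip_width': 0.08554614818967922}
```

View pics/top0.png

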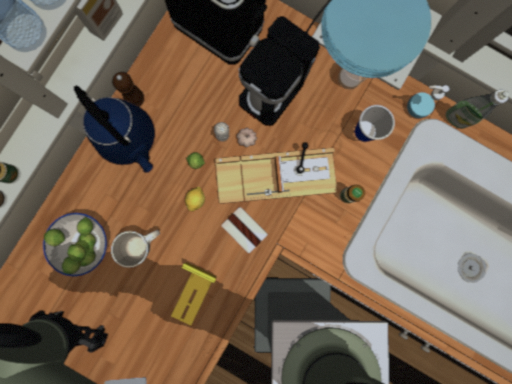

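View pics/scene0.png

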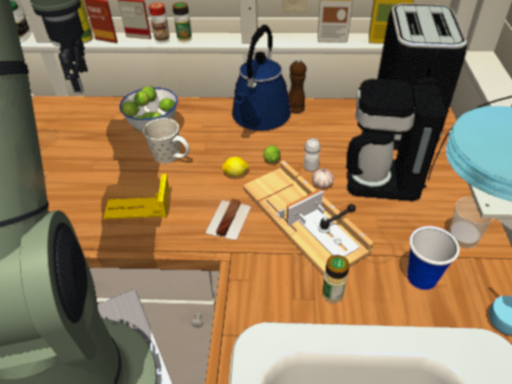

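The top view shows the guide at (277,176), with the lever ball near (305,147) and the bolt near (300,170). The marker seems to be near (262,191). I'll enlarge both views.

```bash
python3 - <<'E'
from h import *
crop('top0',210,135,345,210,5.9,'ct'); crop('scene0',240,155,375,275,4.9,'cs')
E
```

```text
(no output)
```

View pics/ct.png

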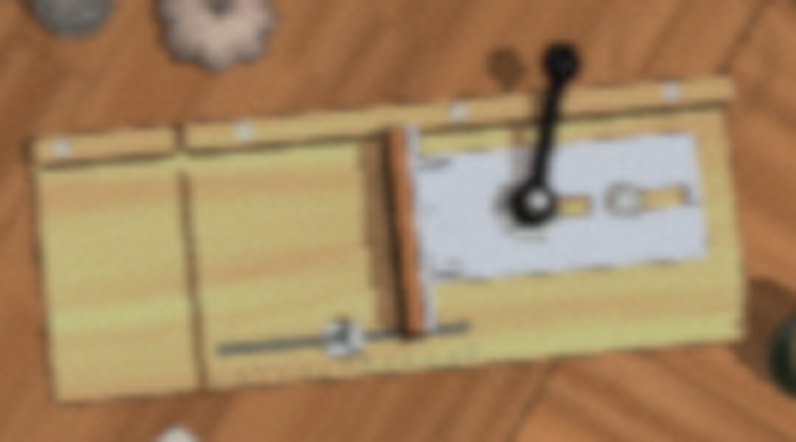

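View pics/cs.png

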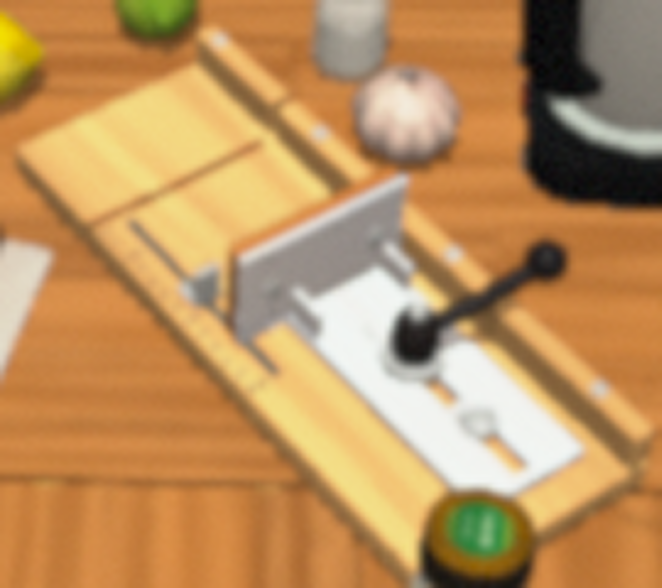

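```bash
cat > m.py <<'E'
from h import *
t=lambda u,v:('top0',210+u/5.9,135+v/5.9)
s=lambda u,v:('scene0',240+u/4.9,155+v/4.9)
for n,a,b in [('ball',(562,62),(546,260)),('hubtop',(537,200),(415,312)),('plate_rearright_topcorner',(412,128),(407,177)),('plate_rear other',(427,330),(238,258)),
 ('markertop',(340,325),(208,270)),('bed corner left-near',(57,402),(18,152)),('bed foot rear corner',(706,255),(492,497)),('foot rear corner rail',(694,135),(583,452)),('pin',(625,198),(478,420)),('rail rear corner',(733,80),(650,430)),('rail front corner',(33,143),(207,28)),('kerf near',(203,388),(92,222))]:
    X,r=tri(t(*a),s(*b));print(n,np.round(X*1000,1),r)
E
python3 m.py
```

```text
ball [629.1  80.5  69.8] [[0.0, -0.1], [-0.1, 0.0]]
hubtop [567.1  90.3  58.3] [[0.0, -0.1], [-0.1, 0.0]]
plate_rearright_topcorner [597.9 148.9  77.4] [[0.3, -0.6], [-0.6, 0.1]]
plate_rear other [505.6 142.3  76.1] [[0.1, -0.2], [-0.2, 0.0]]
markertop [511.4 178.4  31.9] [[0.1, -0.2], [-0.2, 0.0]]
bed corner left-near [475.5 310.1  14.7] [[0.1, -0.4], [-0.3, 0.0]]
bed foot rear corner [549.3   5.3  32. ] [[0.7, -1.3], [-1.5, 0.2]]
foot rear corner rail [604.6  10.4  24.8] [[0.1, -0.3], [-0.3, 0.1]]
pin [572.8  44.5  28.9] [[0.0, -0.1], [-0.1, 0.0]]
rail rear corner [627.2  -4.   42.3] [[0.0, -0.1], [-0.1, 0.0]]
rail front corner [593.1 322.4  39.6] [[-0.0, 0.1], [0.1, -0.0]]
kerf near [482.4 241.6  21.8] [[0.1, -0.3], [-0.3, 0.0]]
```

Every height fits (ball 70, plate top 77, rail 41 and bed 22 mm). Guide +x points along roughly 96° in world, and the plate centre is near (551,150). I'll move above it now.

```bash
python3 -m crank '{"travel":[[3,-3.8,-0.2],[6,-7.6,-0.4],[9,-11.4,-0.6],[12,-15.2,-0.8],[15,-19,-1]],"turn":[[0,0,4.8],[0,0,9.6],[0,0,14.4],[0,0,19.2],[0,0,24]],"gripper":[0.55,0.55,0.55,0.55,0.55]}' 30
python3 -m crank '{"travel":[[3,-3.8,-0.2],[6,-7.6,-0.4],[9,-11.4,-0.6],[12,-15.2,-0.8],[15,-19,-1]],"turn":[[0,0,0],[0,0,0],[0,0,0],[0,0,0],[0,0,0]],"gripper":[0.55,0.55,0.55,0.55,0.55]}'
python3 -m crank '{"travel":[[2,-2.4,-0.4],[4,-4.8,-0.8],[5,-6.1,-1],[5,-6.1,-1],[5,-6.1,-1]],"turn":[[0,0,0],[0,0,0],[0,0,0],[0,0,0],[0,0,0]],"gripper":[0.55,0.55,0.55,0.55,0.55]}'
python3 - <<'E'
from h import *
grab('wrist','w1'); crop('w1',0,0,512,384,1.56,'w1b'); o=bot.observe();print(o['position'],o['tool_rot'],o['grip_width'],o['force'])
for X in([551,150,80],[598,149,77.4],[505.6,142.3,76],[629,80.5,70],[511,178,32]):print(proj('w1',np.array(X)/1000)*1.56)
E
```

```text
clock: 0.65
position: [0.3521, 0.4, 0.2212]
tool_rot: [-3.141, 0.0, -3.047]
force: [2.1, 0.7, 0.2]
grip_width: 0.038
finger_force: 0.0
clock: 1.15
position: [0.5021, 0.2099, 0.2112]
tool_rot: [3.142, 0.0, -3.05]
force: [0.9, 1.2, 0.0]
grip_width: 0.0381
finger_force: 0.0
clock: 1.65
position: [0.5507, 0.1515, 0.2012]
tool_rot: [3.141, -0.001, -3.05]
force: [-0.0, 0.7, 0.2]
grip_width: 0.0386
finger_force: 0.0
[0.55056553 0.15196286 0.20129614] [ 3.14107045e+00 -3.80954168e-04 -3.04924560e+00] 0.03859575313127534 [ 0.09387483  0.75438664 -1.34484731]
[397.47118474 280.42412144]
[388.92767949 353.81602389]
[390.93797756 198.15465995]
[277.31193894 384.68280576]
[446.91327546 204.59958908]
```

View pics/w1b.png

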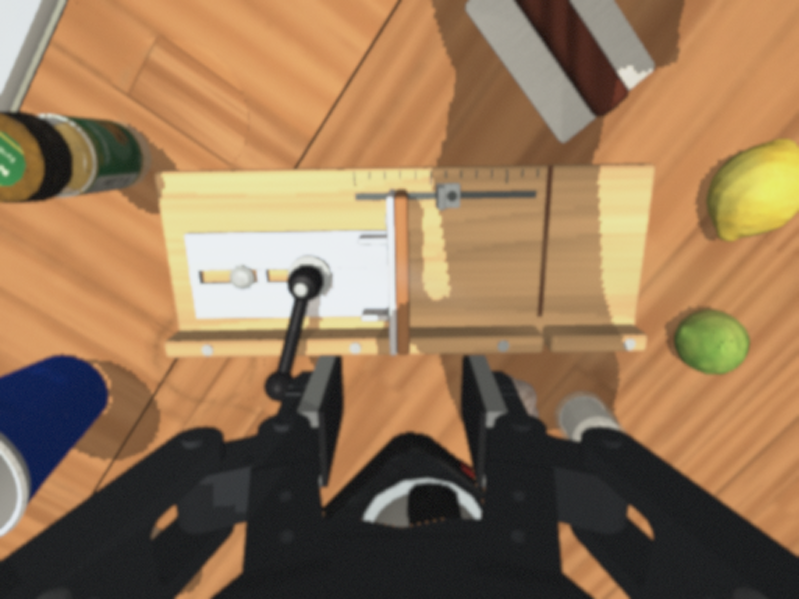

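The wrist view shows the plate top at columns 387–409, rows 192–353. That puts its centre at about (546,150) and aligned with the fingers. The marker is at (448,196), roughly 15–20 mm ahead. I'll descend and close lightly.

```bash
python3 -m crank '{"travel":[[-0.4,-0.15,-4],[-0.4,-0.15,-8],[-0.4,-0.15,-12],[-0.4,-0.15,-14],[-0.4,-0.15,-15.2]],"turn":[[0,0,0],[0,0,0],[0,0,0],[0,0,0],[0,0,0]],"gripper":[0.55,0.55,0.55,0.55,0.55]}'
python3 -m crank '{"travel":[[0,0,0],[0,0,0],[0,0,0],[0,0,0],[0,0,0]],"turn":[[0,0,0],[0,0,0],[0,0,0],[0,0,0],[0,0,0]],"gripper":[0.6,0.7,0.8,0.9,1]}' 25
python3 -m crank '{"travel":[[0,0,0],[0,0,0],[0,0,0],[0,0,0],[0,0,0]],"turn":[[0,0,0],[0,0,0],[0,0,0],[0,0,0],[0,0,0]],"gripper":[1,1,1,1,1]}' 25
python3 - <<'E'
from h import *
for n in('wrist','top','scene'):grab(n,n+'2')
a=cv2.resize(cv2.imread('pics/wrist2.png')[60:260,150:470],None,fx=2.4,fy=2.4,interpolation=2)
cv2.imwrite('pics/w2.png',a); print(P('wrist2')[1])
E
```

```text
clock: 2.2
position: [0.5459, 0.1504, 0.0478]
tool_rot: [3.142, -0.002, -3.049]
force: [1.4, 0.3, 1.1]
grip_width: 0.0384
finger_force: 0.0
clock: 2.7
position: [0.548, 0.1495, 0.0507]
tool_rot: [3.141, 0.002, -3.05]
force: [-1.2, 0.6, 8.1]
grip_width: 0.0113
finger_force: 25.9
clock: 3.2
position: [0.548, 0.1495, 0.0506]
tool_rot: [3.141, 0.002, -3.051]
force: [-0.1, -0.3, 7.6]
grip_width: 0.0115
finger_force: 25.9
[[-9.10342614e-02  9.95847755e-01  1.08787112e-04 -9.97588289e-02]
 [ 9.52925303e-01  8.70788285e-02  2.90431824e-01 -5.20546533e-01]
 [ 2.89216407e-01  2.65429126e-02 -9.56895681e-01  4.30597049e-02]
 [ 0.00000000e+00  0.00000000e+00  0.00000000e+00  1.00000000e+00]]
```

View pics/w2.png

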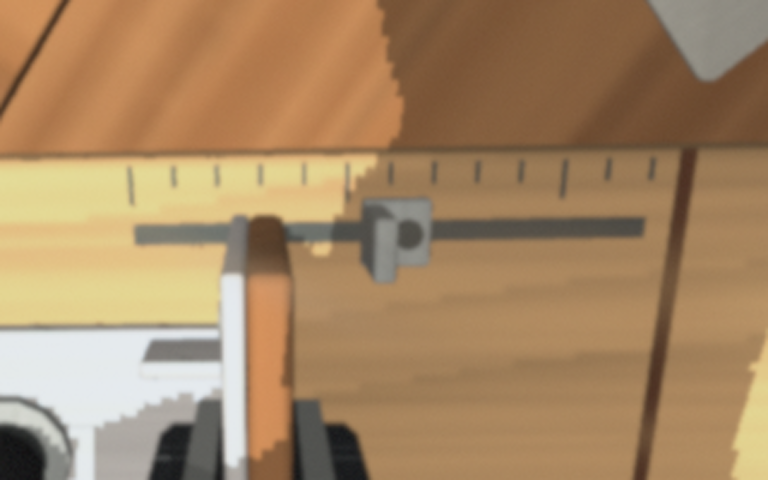

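```bash
python3 -m crank '{"travel":[[0,0,0.1],[0,0,0.2],[0,0,0.25],[0,0,0.25],[0,0,0.25]],"turn":[[0,0,0],[0,0,0],[0,0,0],[0,0,0],[0,0,0]],"gripper":[1,1,1,1,1]}'
python3 - <<'E'
from h import *
a=np.deg2rad(95.9);ex=np.array([np.cos(a),np.sin(a)]);ey=np.array([-ex[1],ex[0]])
w=lambda u,v,z:(lambda X:(np.round(X*1000,1),np.round([X[:2]@ex*1000,X[:2]@ey*1000],1)))(atz('wrist2',150+u/2.4,60+v/2.4,z))
for n,u,v,z in[('plate front top near corner',291,272,.080),('mk top',375,220,.046),('mk top far',375,283,.046),('mk top 44',375,283,.044),('mk base',363,200,.024),('mk base',363,262,.024),('tick',130,185,.022),('tick50',564,180,.022),('plate base',283,235,.022)]:print(n,*w(u,v,z))
print(bot.observe()['force'],bot.observe()['position'])
E
```

```text
clock: 3.85
position: [0.5474, 0.1493, 0.0519]
tool_rot: [3.141, 0.0, -3.05]
force: [3.1, 0.6, -3.2]
grip_width: 0.0115
finger_force: 26.0
plate front top near corner [503.1 151.4  80. ] [  98.9 -516. ]
mk top [499.5 169.5  46. ] [ 117.2 -514.3]
mk top far [512.5 171.3  46. ] [ 117.7 -527.4]
mk top 44 [513.  171.7  44. ] [ 118.  -527.9]
mk base [498.9 170.   24. ] [ 117.8 -513.7]
mk base [513.4 172.   24. ] [ 118.3 -528.3]
tick [500.6 116.4  22. ] [  64.3 -509.9]
tick50 [490.4 215.8  22. ] [ 164.2 -510. ]
plate base [509.1 152.7  22. ] [  99.5 -522.1]
[ 3.09250002  0.57332626 -3.24180587] [0.547382   0.14930929 0.05186679]
```

The tick spacing measures exactly 10 mm, so the scale is right. The gap is about 18.6 mm. I'll move 14 mm, then creep.

```bash
python3 -m crank '{"travel":[[-0.03,0.3,-0.05],[-0.06,0.6,-0.08],[-0.09,0.9,-0.08],[-0.12,1.2,-0.08],[-0.145,1.4,-0.08]],"turn":[[0,0,0],[0,0,0],[0,0,0],[0,0,0],[0,0,0]],"gripper":[1,1,1,1,1]}'
python3 -m crank '{"travel":[[0,0.02,0],[-0.005,0.04,0],[-0.01,0.06,0],[-0.01,0.08,0],[-0.01,0.1,0]],"turn":[[0,0,0],[0,0,0],[0,0,0],[0,0,0],[0,0,0]],"gripper":[1,1,1,1,1]}'
python3 -m crank '{"travel":[[0,0.02,0],[-0.005,0.04,0],[-0.01,0.06,0],[-0.01,0.08,0],[-0.01,0.1,0]],"turn":[[0,0,0],[0,0,0],[0,0,0],[0,0,0],[0,0,0]],"gripper":[1,1,1,1,1]}'
```

```text
clock: 4.35
position: [0.5457, 0.1636, 0.051]
tool_rot: [3.142, -0.0, -3.05]
force: [3.3, -2.0, -2.5]
grip_width: 0.0118
finger_force: 26.4
clock: 4.85
position: [0.5457, 0.164, 0.051]
tool_rot: [-3.141, -0.0, -3.051]
force: [3.0, -1.0, -2.1]
grip_width: 0.012
finger_force: 26.6
clock: 5.35
position: [0.5456, 0.1652, 0.051]
tool_rot: [-3.142, -0.0, -3.051]
force: [2.6, -1.5, -3.6]
grip_width: 0.0121
finger_force: 26.6
```

```bash
python3 -m crank '{"travel":[[0,0.02,0],[-0.005,0.04,0],[-0.01,0.06,0],[-0.01,0.08,0],[-0.01,0.1,0]],"turn":[[0,0,0],[0,0,0],[0,0,0],[0,0,0],[0,0,0]],"gripper":[1,1,1,1,1]}'
python3 -m crank '{"travel":[[0,0.01,0],[0,0.02,0],[0,0.03,0],[-0.005,0.04,0],[-0.005,0.05,0]],"turn":[[0,0,0],[0,0,0],[0,0,0],[0,0,0],[0,0,0]],"gripper":[1,1,1,1,1]}'
python3 - <<'E'
from h import *
grab('wrist','w3'); cv2.imwrite('pics/w3b.png',cv2.resize(cv2.imread('pics/w3.png')[110:200,210:350],None,fx=5,fy=5,interpolation=2))
E
```

```text
clock: 5.85
position: [0.5455, 0.1662, 0.051]
tool_rot: [-3.142, -0.0, -3.051]
force: [3.0, -1.3, -3.5]
grip_width: 0.0117
finger_force: 26.5
clock: 6.35
position: [0.5455, 0.1667, 0.051]
tool_rot: [-3.142, 0.0, -3.051]
force: [3.1, -1.9, -3.3]
grip_width: 0.0118
finger_force: 26.5
```

View pics/w3b.png

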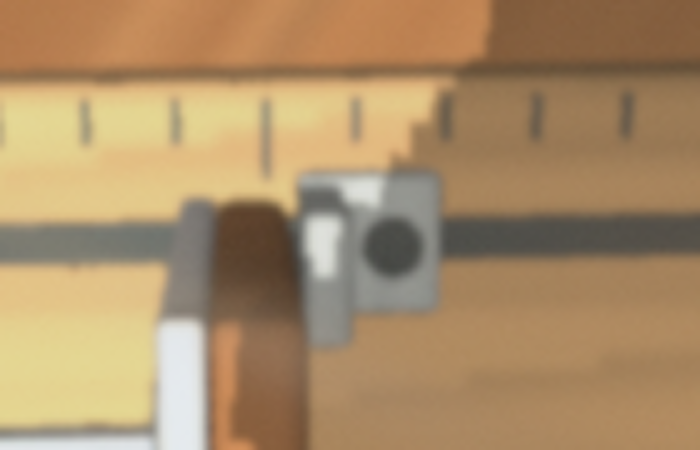

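The view shows the plate front (col 300) almost at the marker, and the marker still 3.6 mm past its tick, so it hasn't moved. I'll keep creeping.

```bash
python3 -m crank '{"travel":[[0,0.01,0],[0,0.02,0],[0,0.03,0],[0,0.04,0],[0,0.04,0]],"turn":[[0,0,0],[0,0,0],[0,0,0],[0,0,0],[0,0,0]],"gripper":[1,1,1,1,1]}'
python3 -m crank '{"travel":[[0,0.01,0],[0,0.02,0],[0,0.03,0],[0,0.04,0],[0,0.04,0]],"turn":[[0,0,0],[0,0,0],[0,0,0],[0,0,0],[0,0,0]],"gripper":[1,1,1,1,1]}'
```

```text
clock: 6.9
position: [0.5454, 0.1672, 0.051]
tool_rot: [3.142, 0.0, -3.051]
force: [2.5, -0.4, -3.7]
grip_width: 0.0114
finger_force: 26.4
clock: 7.4
position: [0.5454, 0.1675, 0.051]
tool_rot: [-3.142, -0.0, -3.051]
force: [3.2, -0.9, -2.7]
grip_width: 0.0118
finger_force: 26.3
```

```bash
python3 -m crank '{"travel":[[0,0.01,0],[0,0.02,0],[0,0.03,0],[0,0.03,0],[0,0.03,0]],"turn":[[0,0,0],[0,0,0],[0,0,0],[0,0,0],[0,0,0]],"gripper":[1,1,1,1,1]}'
```

```text
clock: 7.9
position: [0.5454, 0.1677, 0.051]
tool_rot: [-3.141, -0.0, -3.051]
force: [2.0, -2.5, -2.3]
grip_width: 0.0119
finger_force: 26.4
```

```bash
python3 -m crank '{"travel":[[0,0.01,0],[0,0.02,0],[0,0.03,0],[0,0.03,0],[0,0.03,0]],"turn":[[0,0,0],[0,0,0],[0,0,0],[0,0,0],[0,0,0]],"gripper":[1,1,1,1,1]}'
```

```text
clock: 8.4
position: [0.5455, 0.1678, 0.051]
tool_rot: [-3.141, -0.0, -3.051]
force: [2.3, -4.7, -3.4]
grip_width: 0.0111
finger_force: 26.6
```

```bash
python3 -m crank '{"travel":[[0,0.01,0],[0,0.02,0],[0,0.03,0],[0,0.03,0],[0,0.03,0]],"turn":[[0,0,0],[0,0,0],[0,0,0],[0,0,0],[0,0,0]],"gripper":[1,1,1,1,1]}'
```

```text
clock: 8.9
position: [0.5454, 0.1678, 0.051]
tool_rot: [-3.141, -0.0, -3.051]
force: [2.3, -5.6, -2.3]
grip_width: 0.0115
finger_force: 26.8
```

There is firm contact at y=0.1678: the position stalls while the force rises, and it agrees with vision. I'll release and lift.

```bash
python3 -m crank '{"travel":[[0,0,0],[0,0,0],[0,0,0],[0,0,0],[0,0,0]],"turn":[[0,0,0],[0,0,0],[0,0,0],[0,0,0],[0,0,0]],"gripper":[0.85,0.75,0.65,0.6,0.6]}'
python3 -m crank '{"travel":[[0,0,1],[0,0,3],[0,0,5.5],[0,0,8],[0,0,8]],"turn":[[0,0,0],[0,0,0],[0,0,0],[0,0,0],[0,0,0]],"gripper":[0.6,0.6,0.6,0.6,0.6]}'
python3 - <<'E'
from h import *
grab('wrist','w4'); grab('top','top4');grab('scene','scene4')
o=bot.observe();print(o['qpos'],o['position'],o['force'])
a=cv2.imread('pics/w4.png')[40:300,60:440]
b=cv2.resize(a,None,fx=2.1,fy=2.1,interpolation=2);cv2.imwrite('pics/w4b.png',b)
E
```

```text
clock: 9.4
position: [0.5454, 0.1686, 0.051]
tool_rot: [3.141, -0.0, -3.05]
force: [1.3, 0.8, -0.1]
grip_width: 0.0339
finger_force: 0.0
clock: 9.9
position: [0.547, 0.1689, 0.1347]
tool_rot: [3.14, 0.005, -3.051]
force: [0.6, -0.9, 0.4]
grip_width: 0.034
finger_force: 0.0
[-0.39323424  0.56250024 -0.01406074  1.8340599   0.01106847  0.74508932
  1.24861956] [0.54528687 0.16835468 0.13102944] [-0.17058313 -1.14466891  0.72678293]
```

View pics/w4b.png

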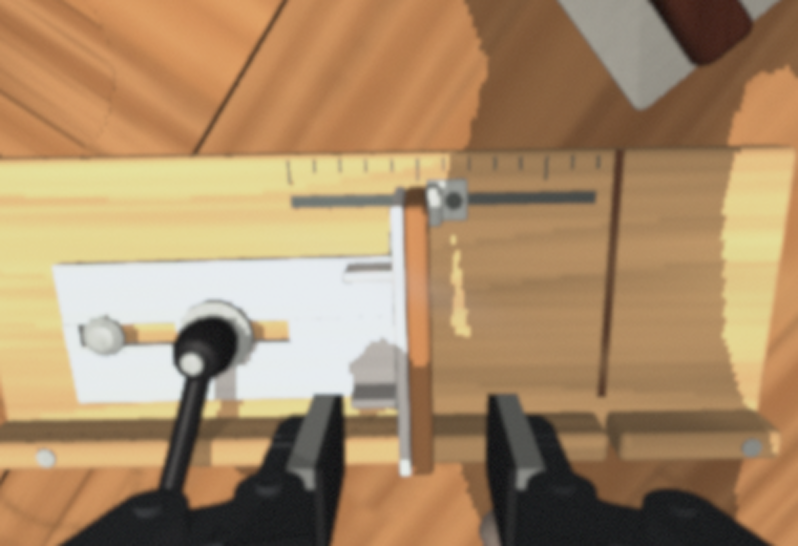

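The plate face now meets the marker, whose offset from its tick is unchanged at 3.8 mm. Next is the lever. I'll close the fingers and set them down on the +y side of the ball.

```bash
python3 -m crank '{"travel":[[3,-2,0],[6,-4,0],[8.8,-5.9,0],[8.8,-5.9,0],[8.8,-5.9,0]],"turn":[[0,0,-5],[0,0,-10],[0,0,-14],[0,0,-14],[0,0,-14]],"gripper":[1,1,1,1,1]}'
python3 -m crank '{"travel":[[0,0,-3],[0,0,-5],[0,0,-6.9],[0,0,-6.9],[0,0,-6.9]],"turn":[[0,0,0],[0,0,0],[0,0,0],[0,0,0],[0,0,0]],"gripper":[1,1,1,1,1]}'
python3 - <<'E'
from h import *
grab('wrist','w5'); grab('scene','scene5')
o=bot.observe();print(o['position'],o['force'],o['qpos'])
cv2.imwrite('pics/w5b.png',np.hstack([cv2.resize(cv2.imread('pics/w5.png')[100:384,80:400],(450,400)),cv2.resize(cv2.imread('pics/scene5.png')[120:300,260:420],(350,394))[:394].copy() if 0 else cv2.resize(cv2.imread('pics/scene5.png')[120:300,260:420],(350,400))]))
E
```

```text
clock: 10.55
position: [0.633, 0.1089, 0.1297]
tool_rot: [-3.141, -0.002, 2.988]
force: [-0.1, 0.6, -0.4]
grip_width: 0.0004
finger_force: 0.0
clock: 11.05
position: [0.6329, 0.11, 0.0621]
tool_rot: [-3.142, -0.001, 2.989]
force: [0.1, -0.4, 0.6]
grip_width: -0.0002
finger_force: 0.0
[0.63375483 0.10982548 0.06308207] [-0.41932029 -1.07344748 -0.33520224] [-0.29401675  0.75447713  0.04648281  1.66903338 -0.04851731  0.71804061
  1.19437878]
```

View pics/w5b.png

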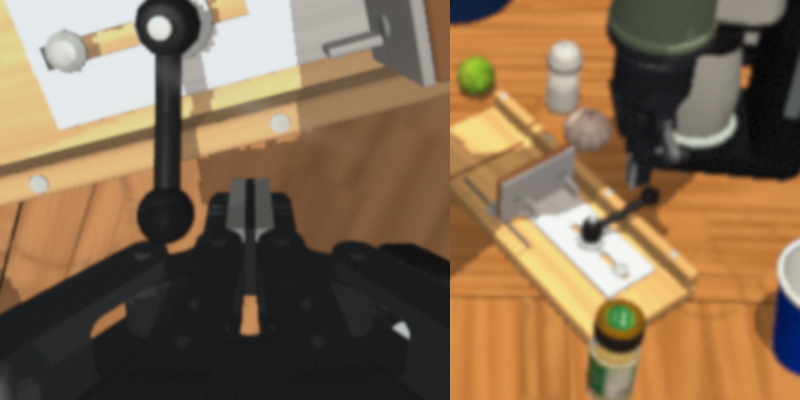

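The fingers stand beside the ball, radially aligned, with a gap of about 12 mm. I'll work out the arc about the bolt axis.

```bash
python3 - <<'E'
import numpy as np
r=np.array([6.67,1.98])
for d in range(0,166,5):
    a=-np.deg2rad(d);q=np.array([[np.cos(a),-np.sin(a)],[np.sin(a),np.cos(a)]])@r
    print(d,np.round(q-r,2),end=' | ' if d%15 else '\n')
E
```

```text
0 [0. 0.]
5 [ 0.15 -0.59] | 10 [ 0.24 -1.19] | 15 [ 0.29 -1.79]
20 [ 0.27 -2.4 ] | 25 [ 0.21 -3.  ] | 30 [ 0.1 -3.6]
35 [-0.07 -4.18] | 40 [-0.29 -4.75] | 45 [-0.55 -5.3 ]
50 [-0.87 -5.82] | 55 [-1.22 -6.31] | 60 [-1.62 -6.77]
65 [-2.06 -7.19] | 70 [-2.53 -7.57] | 75 [-3.03 -7.91]
80 [-3.56 -8.2 ] | 85 [-4.12 -8.45] | 90 [-4.69 -8.65]
95 [-5.28 -8.8 ] | 100 [-5.88 -8.89] | 105 [-6.48 -8.94]
110 [-7.09 -8.92] | 115 [-7.69 -8.86] | 120 [-8.29 -8.75]
125 [-8.87 -8.58] | 130 [-9.44 -8.36] | 135 [-9.99 -8.1 ]
140 [-10.51  -7.78] | 145 [-11.    -7.43] | 150 [-11.46  -7.03]
155 [-11.88  -6.59] | 160 [-12.26  -6.12] | 165 [-12.6   -5.62]
```

```bash
python3 -m crank '{"travel":[[0.15,-0.59,0],[0.24,-1.19,0],[0.29,-1.79,0],[0.27,-2.4,0],[0.21,-3,0]],"turn":[[0,0,-5],[0,0,-10],[0,0,-15],[0,0,-20],[0,0,-25]],"gripper":[1,1,1,1,1]}'
cat > f.py <<'E'
from h import *
import sys
L=[bot.observe()]
for i in range(int(sys.argv[1])):
    f=bot.grab_frame(sys.argv[2]);L.append(bot.observe())
F=np.array([o['force'] for o in L]);p=np.mean([o['position'] for o in L],0)
v=p[:2]-[.567,.090];e=v/np.linalg.norm(v)
th=np.arctan2(v[1],v[0])-np.arctan2(19.8,66.7)   # rotation of TCP about axis
ph=np.arctan2(v[1],v[0])-np.arctan2(float(sys.argv[3])if len(sys.argv)>3 else 18,62)
rad=np.array([np.cos(ph),np.sin(ph)]);ccw=np.array([-rad[1],rad[0]])
print('clk',L[-1]['clock'],'rot',np.rad2deg(th).round(1),'r',np.linalg.norm(v).round(4),'tang',(F[:,:2]@ccw).round(1),'mean',(F[:,:2]@ccw).mean().round(2),'radial',(F[:,:2]@rad).mean().round(2),'fz',F[:,2].mean().round(1),'p',p.round(4))
E
python3 f.py 3 wrist
```

```text
clock: 11.65
position: [0.636, 0.0796, 0.0632]
tool_rot: [3.14, 0.001, 2.549]
force: [-0.2, 0.1, -0.4]
grip_width: 0.0
finger_force: 0.3
clk 11.8 rot -25.5 r 0.0698 tang [ 0.  -0.3 -0.5  0.6] mean -0.04 radial 0.13 fz 0.1 p [0.6359 0.0791 0.0631]
```

```bash
python3 -m crank '{"travel":[[-0.11,-0.6,0],[-0.28,-1.18,0],[-0.5,-1.75,0],[-0.76,-2.3,0],[-1.08,-2.82,0]],"turn":[[0,0,-5],[0,0,-10],[0,0,-15],[0,0,-20],[0,0,-25]],"gripper":[1,1,1,1,1]}'
python3 f.py 3 wrist
python3 - <<'E'
from h import *
grab('wrist','w6');cv2.imwrite('pics/w6b.png',cv2.imread('pics/w6.png')[60:384,40:440])
E
```

```text
clock: 12.3
position: [0.625, 0.0518, 0.0625]
tool_rot: [3.141, -0.0, 2.116]
force: [1.0, 0.6, 0.4]
grip_width: 0.0001
finger_force: 0.5
clk 12.45 rot -50.3 r 0.0695 tang [ 1.2  1.  -0.3  0.7] mean 0.64 radial 0.11 fz -0.1 p [0.6248 0.0514 0.0624]
```

View pics/w6b.png

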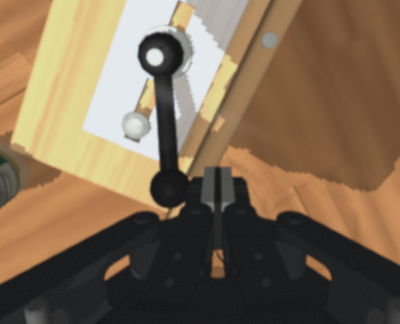

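The view shows the finger against the ball at (170,187), clear of the arm and rail. The lever is still slack, so I'll continue in smaller steps.

```bash
python3 -m crank '{"travel":[[-0.35,-0.49,0],[-0.75,-0.95,0],[-1.19,-1.37,0],[-1.19,-1.37,0],[-1.19,-1.37,0]],"turn":[[0,0,-5],[0,0,-10],[0,0,-15],[0,0,-15],[0,0,-15]],"gripper":[1,1,1,1,1]}'
python3 f.py 5 wrist
```

```text
clock: 13.0
position: [0.6131, 0.038, 0.0621]
tool_rot: [3.141, -0.0, 1.859]
force: [0.1, -0.0, 0.7]
grip_width: -0.0
finger_force: 0.2
clk 13.25 rot -65.1 r 0.0696 tang [0.  0.6 0.8 0.2 1.4 0.5] mean 0.59 radial -0.31 fz 0.5 p [0.613  0.0379 0.062 ]
```

```bash
python3 -m crank '{"travel":[[-0.47,-0.38,0],[-0.97,-0.72,0],[-1.5,-1.01,0],[-1.5,-1.01,0],[-1.5,-1.01,0]],"turn":[[0,0,-5],[0,0,-10],[0,0,-15],[0,0,-15],[0,0,-15]],"gripper":[1,1,1,1,1]}'
python3 f.py 5 wrist
```

```text
clock: 13.75
position: [0.5982, 0.0275, 0.0621]
tool_rot: [3.141, 0.0, 1.595]
force: [1.5, 0.2, -0.3]
grip_width: 0.0002
finger_force: 0.9
clk 14.0 rot -80.1 r 0.0698 tang [1.5 1.8 2.  1.9 1.6 2.2] mean 1.83 radial 0.35 fz 0.3 p [0.5981 0.0275 0.062 ]
```

```bash
python3 -m crank '{"travel":[[-0.56,-0.25,0],[-1.13,-0.45,0],[-1.72,-0.6,-0.1],[-1.72,-0.6,-0.1],[-1.72,-0.6,-0.1]],"turn":[[0,0,-5],[0,0,-10],[0,0,-15],[0,0,-15],[0,0,-15]],"gripper":[1,1,1,1,1]}'
python3 f.py 5 wrist
```

```text
clock: 14.5
position: [0.5811, 0.0213, 0.0612]
tool_rot: [3.141, 0.0, 1.333]
force: [2.9, -1.9, 4.4]
grip_width: 0.0
finger_force: 2.5
clk 14.75 rot -95.0 r 0.0701 tang [3.1 3.5 4.1 3.8 4.7 4.3] mean 3.91 radial 1.53 fz 4.7 p [0.581  0.0213 0.0612]
```

The upward fz of 4.7 N looks like rubbing from my lowering the tool. I'll raise it back and re-read.

```bash
python3 -m crank '{"travel":[[0,0,0.05],[0,0,0.1],[0,0,0.1],[0,0,0.1],[0,0,0.1]],"turn":[[0,0,0],[0,0,0],[0,0,0],[0,0,0],[0,0,0]],"gripper":[1,1,1,1,1]}'
python3 f.py 5 wrist
```

```text
clock: 15.25
position: [0.5807, 0.0215, 0.0618]
tool_rot: [3.142, 0.0, 1.331]
force: [5.2, -1.2, -0.4]
grip_width: 0.0
finger_force: 2.6
clk 15.5 rot -95.2 r 0.0698 tang [5.3 5.9 5.2 5.9 5.6 6.6] mean 5.75 radial 0.41 fz -0.5 p [0.5807 0.0215 0.0618]
```

```bash
python3 -m crank '{"travel":[[-0.12,-0.02,0],[-0.24,-0.04,0],[-0.24,-0.04,0],[-0.24,-0.04,0],[-0.24,-0.04,0]],"turn":[[0,0,-1],[0,0,-2],[0,0,-2],[0,0,-2],[0,0,-2]],"gripper":[1,1,1,1,1]}'
python3 f.py 7 wrist
```

```text
clock: 16.0
position: [0.5784, 0.0211, 0.0619]
tool_rot: [3.141, 0.0, 1.296]
force: [6.1, -0.3, -1.0]
grip_width: -0.0006
finger_force: 2.7
clk 16.35 rot -97.1 r 0.0698 tang [6.1 6.2 5.9 5.8 5.7 6.1 5.8 5.8] mean 5.92 radial 0.47 fz -1.0 p [0.5784 0.0211 0.0619]
```

```bash
python3 -m crank '{"travel":[[-0.03,0,0],[-0.06,-0.01,0],[-0.09,-0.01,0],[-0.12,-0.01,0],[-0.15,-0.02,0]],"turn":[[0,0,0],[0,0,0],[0,0,0],[0,0,0],[0,0,0]],"gripper":[1,1,1,1,1]}'
python3 f.py 7 wrist
```

```text
clock: 16.85
position: [0.577, 0.0211, 0.0619]
tool_rot: [3.141, -0.0, 1.296]
force: [8.0, -0.5, -2.7]
grip_width: 0.0002
finger_force: 3.0
clk 17.2 rot -98.2 r 0.0696 tang [8.  7.3 6.9 7.2 7.3 7.  7.3 7. ] mean 7.25 radial -0.79 fz -1.8 p [0.5771 0.0211 0.0619]
```

Force rose more than the lever's slope should allow, so I'll back off to check the sensor bias before going any further.

```bash
python3 -m crank '{"travel":[[0.1,0,0],[0.3,0.02,0],[0.5,0.04,0],[0.5,0.04,0],[0.5,0.04,0]],"turn":[[0,0,0],[0,0,0],[0,0,0],[0,0,0],[0,0,0]],"gripper":[1,1,1,1,1]}'
python3 f.py 7 wrist
python3 -m crank '{"travel":[[-0.2,0,0],[-0.3,-0.01,0],[-0.35,-0.02,0],[-0.35,-0.02,0],[-0.35,-0.02,0]],"turn":[[0,0,0],[0,0,0],[0,0,0],[0,0,0],[0,0,0]],"gripper":[1,1,1,1,1]}'
python3 f.py 4 wrist
python3 -m crank '{"travel":[[-0.02,0,0],[-0.04,0,0],[-0.05,0,0],[-0.05,0,0],[-0.05,0,0]],"turn":[[0,0,0],[0,0,0],[0,0,0],[0,0,0],[0,0,0]],"gripper":[1,1,1,1,1]}'
python3 f.py 4 wrist
```

```text
clock: 17.7
position: [0.5814, 0.0213, 0.0618]
tool_rot: [-3.141, 0.0, 1.295]
force: [0.0, -0.2, -0.3]
grip_width: 0.0003
finger_force: 0.0
clk 18.05 rot -94.6 r 0.0703 tang [ 0.1  0.2 -0.2 -0.   0.2  0.1  1.2  0.7] mean 0.27 radial 0.41 fz -0.1 p [0.5816 0.0212 0.0619]
clock: 18.55
position: [0.5784, 0.021, 0.062]
tool_rot: [3.141, -0.0, 1.295]
force: [0.8, 0.3, 0.1]
grip_width: 0.0001
finger_force: 0.5
clk 18.75 rot -97.2 r 0.0699 tang [0.7 1.3 0.9 1.4 1.8] mean 1.21 radial -0.2 fz 0.1 p [0.5783 0.021  0.062 ]
clock: 19.25
position: [0.5779, 0.021, 0.062]
tool_rot: [3.141, -0.0, 1.295]
force: [3.1, 0.8, 0.1]
grip_width: 0.0003
finger_force: 1.4
clk 19.45 rot -97.6 r 0.0698 tang [3.  4.2 3.3 4.  2.8] mean 3.46 radial -0.48 fz -0.3 p [0.5779 0.021  0.062 ]
```

Bias is about 0.3 N, and the lever holds still elastically (~4.5 N/mm). I can therefore measure the breakaway with sub-millimetre moves that add almost nothing.

```bash
python3 -m crank '{"travel":[[-0.02,0,0],[-0.04,0,0],[-0.05,0,0],[-0.05,0,0],[-0.05,0,0]],"turn":[[0,0,0],[0,0,0],[0,0,0],[0,0,0],[0,0,0]],"gripper":[1,1,1,1,1]}'
python3 f.py 5 wrist
python3 -m crank '{"travel":[[-0.01,0,0],[-0.02,0,0],[-0.02,0,0],[-0.02,0,0],[-0.02,0,0]],"turn":[[0,0,0],[0,0,0],[0,0,0],[0,0,0],[0,0,0]],"gripper":[1,1,1,1,1]}'
python3 f.py 5 wrist
python3 -m crank '{"travel":[[-0.01,0,0],[-0.02,0,0],[-0.02,0,0],[-0.02,0,0],[-0.02,0,0]],"turn":[[0,0,0],[0,0,0],[0,0,0],[0,0,0],[0,0,0]],"gripper":[1,1,1,1,1]}'
python3 f.py 5 wrist
```

```text
clock: 19.95
position: [0.5774, 0.021, 0.062]
tool_rot: [3.141, -0.0, 1.295]
force: [5.4, 0.5, 0.2]
grip_width: -0.0002
finger_force: 2.1
clk 20.2 rot -97.9 r 0.0698 tang [5.3 5.  5.6 5.  4.6 3.8] mean 4.87 radial -1.18 fz -0.6 p [0.5775 0.021  0.0621]
clock: 20.7
position: [0.5773, 0.0211, 0.0621]
tool_rot: [3.141, -0.0, 1.295]
force: [5.0, 1.2, -1.0]
grip_width: 0.0004
finger_force: 2.3
clk 20.95 rot -98.0 r 0.0697 tang [4.8 5.2 5.1 4.7 5.7 5.1] mean 5.1 radial -1.23 fz -0.7 p [0.5773 0.0211 0.0621]
clock: 21.45
position: [0.5772, 0.0211, 0.0621]
tool_rot: [3.141, -0.0, 1.295]
force: [5.7, 0.1, -0.4]
grip_width: 0.0001
finger_force: 2.5
clk 21.7 rot -98.1 r 0.0697 tang [5.7 6.8 6.7 5.9 6.2 5.6] mean 6.15 radial -1.41 fz -0.7 p [0.5772 0.021  0.0621]
```

```bash
python3 -m crank '{"travel":[[-0.01,0,0],[-0.02,0,0],[-0.02,0,0],[-0.02,0,0],[-0.02,0,0]],"turn":[[0,0,0],[0,0,0],[0,0,0],[0,0,0],[0,0,0]],"gripper":[1,1,1,1,1]}'
python3 f.py 7 wrist
python3 -m crank '{"travel":[[-0.01,0,0],[-0.02,0,0],[-0.02,0,0],[-0.02,0,0],[-0.02,0,0]],"turn":[[0,0,0],[0,0,0],[0,0,0],[0,0,0],[0,0,0]],"gripper":[1,1,1,1,1]}'
python3 f.py 7 wrist
python3 -m crank '{"travel":[[-0.01,0,0],[-0.02,0,0],[-0.02,0,0],[-0.02,0,0],[-0.02,0,0]],"turn":[[0,0,0],[0,0,0],[0,0,0],[0,0,0],[0,0,0]],"gripper":[1,1,1,1,1]}'
python3 f.py 7 wrist
```

```text
clock: 22.2
position: [0.5771, 0.0211, 0.0621]
tool_rot: [3.141, -0.0, 1.295]
force: [6.0, 1.1, -0.7]
grip_width: -0.0001
finger_force: 2.7
clk 22.55 rot -98.2 r 0.0697 tang [5.8 6.2 5.8 6.1 6.2 5.4 5.7 6.1] mean 5.91 radial -1.81 fz -0.8 p [0.5771 0.0211 0.0621]
clock: 23.05
position: [0.577, 0.0211, 0.0621]
tool_rot: [3.14, -0.0, 1.295]
force: [7.1, 1.0, -1.8]
grip_width: -0.0001
finger_force: 2.8
clk 23.4 rot -98.3 r 0.0697 tang [6.9 7.6 7.2 7.  6.9 7.  6.5 6.5] mean 6.93 radial -1.74 fz -1.6 p [0.577  0.0211 0.0621]
clock: 23.9
position: [0.5768, 0.0211, 0.0621]
tool_rot: [3.141, -0.0, 1.295]
force: [7.3, -0.1, -1.3]
grip_width: 0.0001
finger_force: 2.8
clk 24.25 rot -98.5 r 0.0696 tang [7.2 6.4 7.2 7.3 6.3 6.4 6.2 5.7] mean 6.61 radial -1.65 fz -1.3 p [0.5768 0.0211 0.0621]
```

Breakaway plateaus at 6.6–6.9 N, which is about 6.5 N once the bias is taken off. I'll let go, back away, lift, and check numerically that the stop and marker are undisturbed.

```bash
python3 -m crank '{"travel":[[0.3,0.02,0],[0.8,0.05,0],[1.2,0.05,0],[1.2,0.05,1.5],[1.2,0.05,4]],"turn":[[0,0,0],[0,0,0],[0,0,0],[0,0,0],[0,0,0]],"gripper":[1,1,1,1,1]}'
python3 -m crank '{"travel":[[0,0,3],[0,-1,6],[0,-4,9],[0,-8,9],[0,-12,9]],"turn":[[0,0,0],[0,0,0],[0,0,0],[0,0,0],[0,0,0]],"gripper":[1,1,1,1,1]}'
python3 - <<'E'
from h import *
grab('top','top9');grab('scene','scene9');o=bot.observe();print(o['position'],o['force'],o['clock'])
g=lambda n:cv2.cvtColor(cv2.imread(f'pics/{n}.png'),cv2.COLOR_BGR2GRAY).astype(np.float32)
for n,b in(('scene',(275,185,302,228)),('top',(262,155,278,197)),('scene',(250,170,270,200)),('top',(220,155,245,200)),('top',(290,165,298,180))):
    A,B=[g(f'{n}{k}')[b[1]:b[3],b[0]:b[2]] for k in((4,9) if n=='top' else(5,9))]
    print(n,b,cv2.phaseCorrelate(A,B,cv2.createHanningWindow(A.shape[::-1],cv2.CV_32F)),abs(A-B).mean())
# lever ball: darkest blob
im=g('top9');M=(im<45).astype(np.uint8);sub=M[155:205,275:335];n,l,s,c=cv2.connectedComponentsWithStats(sub)
for i in range(1,n):
    if s[i,4]>4:print(s[i],c[i]+[275,155])
print('pred ball',[proj('top9',np.array([.567+.0625*np.cos(a),.09+.0625*np.sin(a),.069])).round(1) for a in np.deg2rad([-85,-95,-105])])
E
```

```text
clock: 24.75
position: [0.5873, 0.0212, 0.1021]
tool_rot: [-3.139, 0.001, 1.295]
force: [0.2, 0.4, 0.5]
grip_width: -0.0002
finger_force: 0.0
clock: 25.25
position: [0.5883, -0.0995, 0.194]
tool_rot: [3.14, -0.001, 1.296]
force: [0.5, -0.3, 0.7]
grip_width: -0.0001
finger_force: 0.0
[ 0.58728036 -0.10454736  0.19371636] [-0.39004362  0.20940493 -0.43267607] 25.35
scene (275, 185, 302, 228) ((1.36395454863381, 0.9423688341775005), 0.4681190035470719) 34.48148
top (262, 155, 278, 197) ((-0.07329251219862876, 1.069363172675942), 0.5829441563122802) 61.01488
scene (250, 170, 270, 200) ((0.019474869169203046, 0.10073161065030867), 0.6899674359957377) 18.417612
top (220, 155, 245, 200) ((0.18976691555490532, 0.4103823478020914), 0.8011019168429905) 19.421194
top (290, 165, 298, 180) ((-0.6475914232903026, 0.7193891589509605), 0.7981385588645935) 16.462353
[22 12 30  8 73] [312.23287671 170.93150685]
pred ball [array([324.9, 166.6]), array([324.9, 170.7]), array([324.2, 174.6])]
```

The moving shadows spoil the comparison. I'll return to the pose of the earlier wrist picture and compare like with like.

```bash
python3 -m crank '{"travel":[[-0.5,3,0],[-1,6,0],[-1.5,9,0],[-2,12,0],[-2.5,15,0]],"turn":[[0,0,8],[0,0,16],[0,0,24],[0,0,32],[0,0,40]],"gripper":[1,0.6,0.6,0.6,0.6]}'
python3 -m crank '{"travel":[[-0.4,3,0],[-0.8,6,0],[-1.2,9,0],[-1.6,12,0],[-1.7,12.4,0]],"turn":[[0,0,8],[0,0,16],[0,0,24],[0,0,32],[0,0,40]],"gripper":[0.6,0.6,0.6,0.6,0.6]}'
python3 -m crank '{"travel":[[0,0,-1.5],[0,0,-3],[0,0,-5],[0,0,-6.3],[0,0,-6.3]],"turn":[[0,0,8],[0,0,16],[0,0,24],[0,0,31],[0,0,31]],"gripper":[0.6,0.6,0.6,0.6,0.6]}'
python3 - <<'E'
from h import *
grab('wrist','w10');print(bot.observe()['position'],bot.observe()['tool_rot'][2])
# warp new view to old via rectification of bed plane z=22mm and of z=44/80 mm
g=lambda n:cv2.cvtColor(cv2.imread(f'pics/{n}.png'),cv2.COLOR_BGR2GRAY).astype(np.float32)
a=np.deg2rad(95.9);ex=np.array([np.cos(a),np.sin(a)]);ey=np.array([-ex[1],ex[0]])
def rect(n,z,x0,x1,y0,y1):
    X,Y=np.meshgrid(np.arange(x0,x1,.25),np.arange(y0,y1,.25))
    W=(X[...,None]*ex+Y[...,None]*ey)/1000;p=np.concatenate([W,np.full(X.shape+(1,),z),np.ones(X.shape+(1,))],-1)@P(n)[0].T
    p=(p[...,:2]/p[...,2:]).astype(np.float32);return cv2.remap(g(n),p[...,0],p[...,1],1)
for nm,z,b in[('ticks/bed',.022,(80,180,-515,-503)),('rider',.030,(113,140,-532,-508)),('plate top',.080,(95,130,-560,-515)),('kerf',.022,(165,200,-570,-515)),('foot slots',.028,(-10,70,-590,-530))]:
    A,B=rect('w4',z,*b),rect('w10',z,*b)
    d,r=cv2.phaseCorrelate(A,B,cv2.createHanningWindow(A.shape[::-1],cv2.CV_32F));print(nm,'shift mm',np.round(np.array(d)*.25,2),round(r,2),abs(A-B).mean().round(1))
E
```

```text
clock: 25.85
position: [0.5627, 0.0528, 0.1929]
tool_rot: [3.141, 0.0, 1.999]
force: [-0.0, 0.2, -1.1]
grip_width: 0.0342
finger_force: 0.0
clock: 26.35
position: [0.5451, 0.1796, 0.1927]
tool_rot: [3.141, -0.001, 2.702]
force: [0.9, -1.0, -0.5]
grip_width: 0.0341
finger_force: 0.0
clock: 26.85
position: [0.5454, 0.1749, 0.1282]
tool_rot: [-3.14, -0.002, -3.049]
force: [0.3, -1.1, -0.2]
grip_width: 0.034
finger_force: 0.0
[0.5459205  0.17511252 0.12920374] -3.0535585989592926
ticks/bed shift mm [0.05 0.02] 0.34 5.8
rider shift mm [0.08 0.13] 0.43 14.3
plate top shift mm [-0.14  0.18] 0.55 9.9
kerf shift mm [0.02 0.49] 0.33 1.0
foot slots shift mm [-0.04  0.91] 0.33 5.0
```

The stop and marker are unchanged to within about 0.2 mm, and the robot touches nothing.

```bash
python3 -c "
from workcell import bot
print(bot.job_done())"
```

```text
the job is handed in; nothing more can be done
None
```

The job is handed in: the stop rests against the marker, which did not move within about 0.2 mm by camera, and the lever is clamped at about 6.5 N and released, at about 27 s of the 53 s allowed; no verdict came back.

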